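Hang the splash guard and hold the air lever open

ROBOT

A 6-joint arm with a two-finger parallel gripper is mounted at the origin on a cart in front of the work surface, level with it; the furniture and walls round the work are solid. World frame = base frame: x ahead of the robot, y to its left, z up, the work surface at z = 0. Lengths are in m, angles in rad, forces in N, time in s.
With the tool pointing down it reaches from about 0.35 to 0.925 m from the base axis. Payload 6.4 kg.
Tool frame: the origin (TCP) lies on the centre line of the jaws, within the pads' length; the fingertips stand 11 mm ahead of it and the grasp point (between the pads) lies 8 mm behind it (env.tips_ahead is the distance from the TCP to the fingertips, in m); x points along the fingers, y is the direction in which the jaws open and shut, and the axes are right-handed (so a half turn about x gives the same grasp; the last joint's range is limited). The gripper opens to 85 mm and grips with 20 to 120 N. Pads are 22 mm wide; open, the fingers measure 114 mm over their backs; the gripper's body (76 mm by 85 mm) begins 54 mm behind the grasp point. The pads swing forward as they close: fully open they stand 13 mm farther back than shut.
Start: joints at [-1.387, 0.245, 1.558, -0, 1.339, -0.174], TCP at [0.228, -0.609, 0.242] pointing down, gripper open.
Joint ranges: [-3.13, 3.13], [-1.02, 2.26], [0.13, 2.54], [-0.95, 4.09], [0.21, 2.88], [-2.74, 2.74]. Speed limits (rad/s): [2.57, 2.57, 3.14, 3.14, 3.14, 3.14].

INTERFACE

Orientations are given as [roll, pitch, yaw] about the fixed x, y, z axes, in that order (R = Rz(yaw) Ry(pitch) Rx(roll)).
In Python, from plant import monitor, optics, close_job, env gives the robot as it stands.
- The arm moves only by the tool play_rows, never from a script. Its arguments are lists of equal length, an entry for each row: "translation": the shift along the tool's x, y, z in units of 40 mm (1.0 is 40 mm), a list of three; "roll": the turn about the tool's x in units of 6 degrees (1.0 is 6 degrees); "fingers": the gripper's target within -1 to 1 (fully open at 1, half-way at 0, shut at -1). In form: {"translation": [[dx, dy, dz], ...], "roll": [roll, ...], "fingers": [fingers, ...]}. A call has 1 to 8 rows; each row shifts and turns the commanded pose from where the row before left it, along the tool's axes as they then stand; what a row does not reach is not made up. A row lasts 1/12 s, in which the tool goes at most 41.7 mm and 7.16 degrees, less where a joint would pass 70% of its speed; a pose out of reach is approached as far as the arm can. A call is refused whole if a number of a shift passes 1 or a number of a turn 1, either way. A call with a gripper value outside its range is refused whole. The fingers move at their own pace and stop on an object; the grip force is fixed at half the most. Time passes only in rows, so rows that do not move let the fingers close. It gives the time, the measured TCP pose, the force and the opening at its end, in the units of the state.
- monitor.state(): the state, without advancing time (a new reading comes with each control period).
- optics.get_image(name): name is "scene" or "side" or "wrist"; returns the picture (420x560x3 uint8, red, green, blue); there is no depth.
- optics.camera_info(name): a dict with "camera_matrix" (3x3 intrinsics, pixels), "R" (3x3) and "t" (3): a world point X has camera coordinates R X + t. Camera axes: x right, y down, z forward; pixel columns grow to the right and rows downward; lengths in m; the calibration is good to about 2 mm. A picture is of the moment at which its call begins: read the wrist's pose just before it. camera_info takes no time and is no camera call; for the wrist camera it gives the pose at the moment of the call.
- close_job(): hands the job in, once; it reports no verdict.
The state is a dict: "t": time; "qpos": joint angles; "joint_velocities": joint speeds; "joint_efforts": joint torques, N m; "tool_pos": TCP position; "orientation": TCP orientation; "contact_force": force on the tool from outside, world axes, zero at the start; "torque": the same for the moment, N m; "finger_gap": opening from 0.0 (shut) to 1.0 (fully open).
Only numpy, scipy, OpenCV 4.12 (cv2) and the standard library are available. Lean on these libraries where they do the work, as an engineer would, in place of code of your own. Each camera call takes 0.05 s, during which the arm holds its last target.

TASK

Get the watch case on the drying station blown dry: first hang the amber splash guard over the station's rail, roughly in the middle and straddling it, let go of it, and only then push the blue pad of the sprung hand lever down with the fingertips until its black pointer stands in the green band (half travel), never as far as the red. Keep the lever there for at least two seconds and finish while still holding it down in the green; do not let go of it. Leave the other things on the bench where they are.

Things in the scene. Friction and masses are not known exactly. Their poses are not given: they have to be found in the camera images.
- guard_grip (a point): Grasp point of the loose amber splash guard: on the centre line of its black grip rib, 14 mm below the rib's top, 98 mm above the guard's lower edges. Rib 12 mm thick (x), 60 mm long (y), 34 mm proud of the roof ridge. Axes: x across the rib, y along it, z up; both ways round are the same.
- guard_seat (a point): Point inside the same guard under its roof, 31.5 mm straight below guard_grip and 66.5 mm above the lower edges: the rail's centre line passes here, along y, when the guard hangs seated under its ridge. Axes as guard_grip.
- rail_mid (a point): Middle of the drying station's rail, on its centre line: a level steel bar 14 mm in diameter, 125 mm above the bench, along this frame's y, 214 mm between the axes of its two posts (21 mm black end balls). z up. At +x of it: nest with the watch case 65 mm away, brass nozzle from 80 mm on, lower than the rail.
- lever_pad (a point): Centre of the top face of the blue pad, 42 x 44 mm, at the free end of the air valve's hand lever; moves with it. At rest about 98 mm above the bench. The pivot is 85 mm from it along +x of this frame. The pad slopes 10 degrees at rest (lower towards the pivot) and is level at half travel.
- lever (a joint): Hand lever, rad: 0 at rest (sprung up), grows as the pad is pushed down, stop 0.36. 0.18 = half travel, pad 15 mm below rest. Green 0.13 to 0.23 (pad 11 to 19.5 mm down), red from 0.30 (25.5 mm). About 3.5 N at the pad starts it, about 5 N at half travel. Black pointer on a white scale at the pad's +y side: green patch in the middle, red at the bottom.
- guard: The guard, about 150 g, 36 x 100 x 112 mm: two upright amber panels 3 mm thick, 100 mm long (y), 30 mm apart inside (x), joined at the top by a 45 degree ridge roof that carries the rib; open underneath and at both ends. Stands on the lower edges of its panels. Origin: centre of its underside.
- station: The drying station: grey base 170 x 240 x 12 mm with rail, white nest (with an empty steel watch case ring fixed on it, top 32 mm above the bench) and air nozzle; fixed. Origin: centre of the underside; the rail is 50 mm along its -x. See rail_mid.
- cleaning_brush: Flat brush with a wooden handle, 24 x 159 x 7 mm, lying loose in front. Origin at the centre of its underside. Leave alone.
- bench_block: Six-sided steel block with holes, 36 x 42 x 25 mm, loose. Origin at the centre of its underside. Leave alone.
- red_tray: Small closed orange-red box, 44 x 53 x 20 mm, loose at the left (a like box far back is fixed). Origin at the centre of its underside. Leave alone.

How it is judged:
By the outcome, as a careful person would: the job done as asked, in the order asked, and still so for the second after the job is handed in, while the arm keeps its last pose, push and grip.
It also fails if it takes over 58 s, if anything falls off the work surface, if the arm or the gripper's body presses on something with over 40 N, if the wrist force passes 120 N, or if a joint passes its speed limit or range.

## Working session

There is one attempt and no reset: what is moved stays moved. The work goes in short steps, Python scripts to look and compute and a tool call to move; the robot and the scene stay as the last step left them, time stands still between calls to the robot, and variables do not carry over. Pictures are saved under pics/ and viewed, and the job is handed in when it is done.

Besides the shell and the picture viewer there is one more tool, called after ">>>" as name(argument=value, ...) on one line, values as JSON. play_rows: Moves the arm, as the interface text tells. Its arguments: {"type":"object","properties":{"translation":{"type":"array"},"roll":{"type":"array"},"fingers":{"type":"array"}},"required":["translation","roll","fingers"]}

```bash
mkdir -p pics; ls
python3 - <<'E'
from plant import monitor, optics, env
import cv2
s=monitor.state(); print(s)
for n in("scene","side","wrist"):
    i=optics.get_image(n); cv2.imwrite(f"pics/{n}0.png",i[:,:,::-1])
    c=optics.camera_info(n); print(n,c)
print(env.tips_ahead)
E
```

```text
pics
{'t': 0.0, 'qpos': array([-1.38708309e+00,  2.45821419e-01,  1.55903684e+00, -2.71012998e-05,
        1.33869593e+00, -1.74106163e-01]), 'joint_velocities': array([ 0.00300535, -0.00065943, -0.00068582,  0.00094699, -0.00040011,
       -0.00010127]), 'joint_efforts': array([-9.61938749e-04, -4.29507995e+01, -3.26131046e+01, -1.08708291e-04,
        5.34178995e-03,  9.51418059e-06]), 'tool_pos': array([ 0.22754547, -0.60828675,  0.24116333]), 'orientation': array([-1.73146371,  1.56883461,  1.76795461]), 'contact_force': array([ 0.40121692, -0.69395712, -0.39489132]), 'torque': array([ 0.0129395 , -0.01521856,  0.00164235]), 'finger_gap': 1.0015307226939352}
scene {'camera_matrix': array([[425.9067808 ,   0.        , 275.71722796],
       [  0.        , 425.9067808 , 213.12081574],
       [  0.        ,   0.        ,   1.        ]]), 'R': array([[-0.39263222, -0.91951496,  0.0182256 ],
       [-0.42212988,  0.16257211, -0.89183893],
       [ 0.81709626, -0.35785827, -0.45198579]]), 't': array([0.26430995, 0.28589035, 0.76245633])}
side {'camera_matrix': array([[461.16089589,   0.        , 281.60966713],
       [  0.        , 461.16089589, 210.7699969 ],
       [  0.        ,   0.        ,   1.        ]]), 'R': array([[-0.90865049, -0.41751211, -0.00615854],
       [-0.14329047,  0.32563505, -0.93457458],
       [ 0.39220164, -0.84831919, -0.35571396]]), 't': array([0.49070343, 0.16129174, 1.25799918])}
wrist {'camera_matrix': array([[322.68028715,   0.        , 273.98054118],
       [  0.        , 322.68028715, 210.43601772],
       [  0.        ,   0.        ,   1.        ]]), 'R': array([[ 0.34973243, -0.93684797, -0.0017606 ],
       [-0.89909504, -0.33616592,  0.28039363],
       [-0.26327806, -0.0964798 , -0.95988349]]), 't': array([-0.64999295, -0.03663732,  0.37887505])}
0.011
```

View pics/scene0.png

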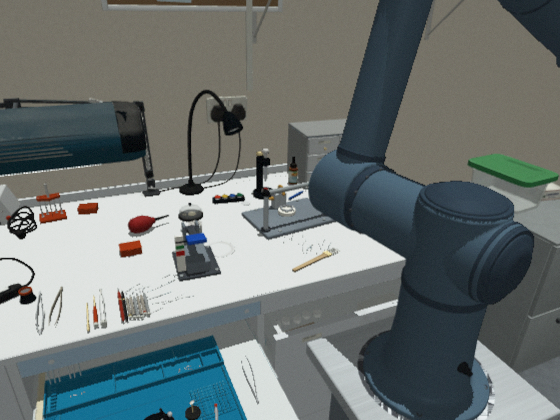

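View pics/side0.png

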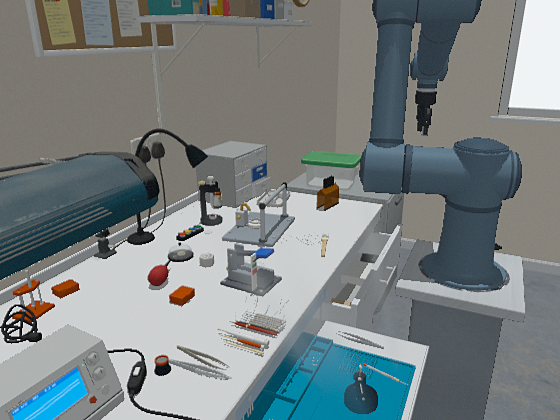

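View pics/wrist0.png

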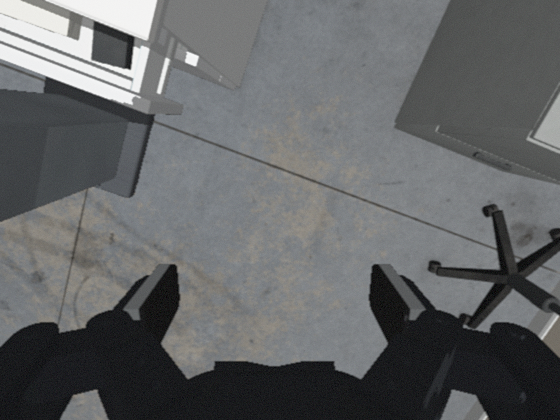

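The side view shows the amber guard at about (328,193), the station's rail at (272,205), and the lever's blue pad at (263,254). The scene view shows the pad at (197,239), but the arm hides the guard. I'll zoom in.

```bash
cat > h.py <<'E'
import numpy as np, cv2
from plant import monitor, optics, env
def ray(c,u,v):
    d=c['R'].T@np.linalg.solve(c['camera_matrix'],[u,v,1.]); return -c['R'].T@c['t'], d
def plane(c,u,v,z):
    o,d=ray(c,u,v); return o+d*(z-o[2])/d[2]
def tri(rs):
    A=0;b=0
    for o,d in rs:
        d=d/np.linalg.norm(d);P=np.eye(3)-np.outer(d,d);A=A+P;b=b+P@o
    return np.linalg.solve(A,b)
def proj(c,X):
    p=c['camera_matrix']@(c['R']@np.asarray(X)+c['t']); return p[:2]/p[2]
def crop(img,x0,y0,w,h,k,name):
    cv2.imwrite(name,cv2.resize(img[y0:y0+h,x0:x0+w],None,fx=k,fy=k,interpolation=cv2.INTER_NEAREST))
E
python3 - <<'E'
from h import *
a=cv2.imread('pics/side0.png'); crop(a,200,165,160,130,5,'pics/sc.png')
a=cv2.imread('pics/scene0.png'); crop(a,160,140,180,145,4,'pics/scc.png')
E
```

```text
(no output)
```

View pics/sc.png

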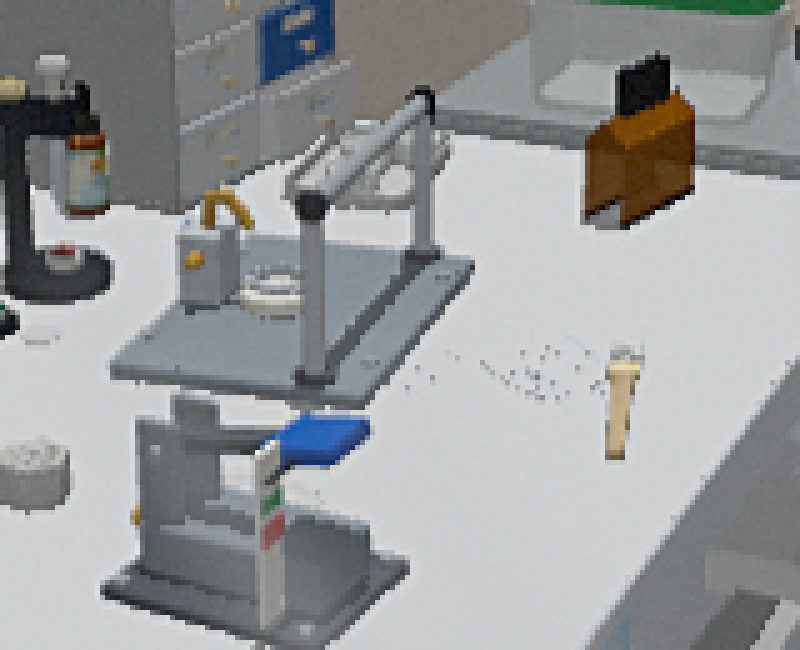

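View pics/scc.png

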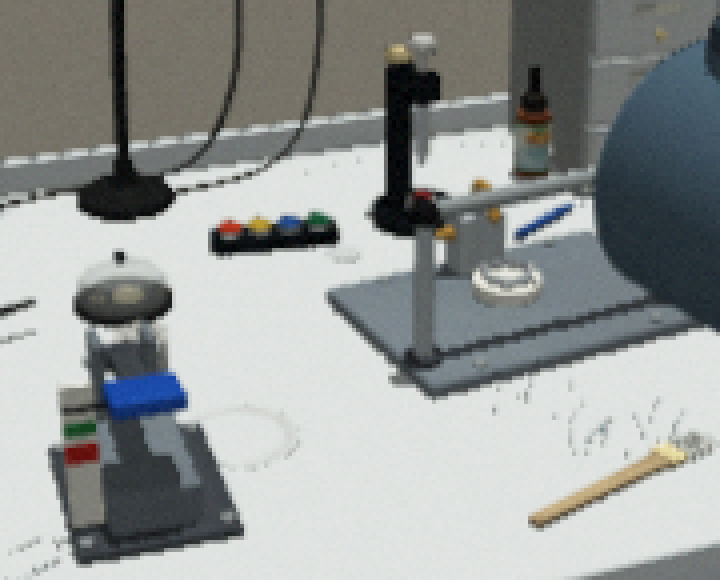

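Run:
```python
from h import *
c=optics.camera_info('side'); s=optics.camera_info('scene')
S=lambda x,y:(200+(x+.5)/5-.5,165+(y+.5)/5-.5)
C=lambda x,y:(160+(x+.5)/4-.5,140+(y+.5)/4-.5)
for n,p,z in [('ballN',(313,206),.125),('ballF',(424,100),.125),('gBL',(583,222),0),('gBM',(622,230),0),('gBR',(694,186),0),
 ('eaveBL',(587,137),.0755),('ribL',(617,74),.112),('ribR',(667,58),.112),('pad',(318,440),.098),
 ('postN',(313,378),.012),('padL',(280,425),.1),('padR',(370,430),.1),('brush',(622,370),0)]:
    print(n,plane(c,*S(*p),z).round(4))
print('ball tri',tri([ray(c,*S(313,206)),ray(s,*C(425,208))]))
print('ballN scene',plane(s,*C(425,208),.125),'pad scene',plane(s,*C(145,393),.098))
print('pad tri',tri([ray(c,*S(325,436)),ray(s,*C(145,393))]))
```

```text
ballN [0.5713 0.0692 0.125 ]
ballF [ 0.5968 -0.1481  0.125 ]
gBL [ 0.5291 -0.2826  0.    ]
gBM [ 0.4971 -0.2785  0.    ]
gBR [ 0.4787 -0.3908  0.    ]
eaveBL [ 0.5181 -0.2572  0.0755]
ribL [ 0.5112 -0.2981  0.112 ]
ribR [ 0.4911 -0.3511  0.112 ]
pad [0.4505 0.3026 0.098 ]
postN [0.5737 0.0698 0.012 ]
padL [0.4738 0.2988 0.1   ]
padR [0.4301 0.2856 0.1   ]
brush [ 0.4127 -0.0437  0.    ]
ball tri [0.56790197 0.07623906 0.12900247]
ballN scene [0.57868846 0.07180245 0.125     ] pad scene [0.44975207 0.29700953 0.098     ]
pad tri [0.44947708 0.29707946 0.09804985]
```

```bash
cat >> h.py <<'E'
from scipy.spatial.transform import Rotation as Ro
def Rt(s=None):
    s=s or monitor.state(); return Ro.from_euler('xyz',s['orientation']).as_matrix()
def need(target,yawjaw=None):
    s=monitor.state(); R=Rt(s); d=R.T@(np.asarray(target)-s['tool_pos'])
    print('R\n',R.round(3)); print('shift units now-axes',(d/.04).round(3))
    if yawjaw is not None:
        u=np.array([np.cos(yawjaw),np.sin(yawjaw),0]); a=R.T@u
        ang=np.degrees(np.arctan2(a[2],a[1])); ang=(ang+90)%180-90
        print('roll deg',ang,'units',ang/6)
        R2=R@Ro.from_euler('x',ang,degrees=True).as_matrix()
        d=R2.T@(np.asarray(target)-s['tool_pos']); print('shift after roll',(d/.04).round(3))
E
python3 - <<'E'
from h import *
need([0.504,-.333,.24],-.165)
c=optics.camera_info('wrist'); print(-c['R'].T@c['t'], monitor.state()['tool_pos'])
E
```

```text
R
 [[-0.     0.35  -0.937]
 [ 0.002 -0.937 -0.35 ]
 [-1.    -0.002 -0.   ]]
shift units now-axes [ 0.044 -4.029 -8.885]
roll deg -60.04680211476725 units -10.007800352461208
shift after roll [ 0.044  5.686 -7.927]
[ 0.29413267 -0.58470701  0.3728044 ] [ 0.2275485  -0.60841744  0.24141331]
```

Run:
```python
from h import *
c=optics.camera_info('side')
for p in [(307,185),(345,190),(350,197)]: print(plane(c,*p,0),plane(c,*p,-.1))
for p in [(302,155),(360,160)]: print(plane(c,*p,.12))
```

```text
[ 0.66857665 -0.54070955  0.        ] [ 0.7838328  -0.83347455 -0.1       ]
[ 0.49900431 -0.54017723  0.        ] [ 0.58605712 -0.8328537  -0.1       ]
[ 0.45431282 -0.46311818  0.        ] [ 0.53393252 -0.74297816 -0.1       ]
[ 0.70719399 -0.57532833  0.12      ]
[ 0.45618209 -0.59106113  0.12      ]
```

>>> play_rows(translation=[[0,0,0],[0,0,0],[0,0,0],[0,0,0],[0,0,0],[0,0,0],[0,0,0],[0,0,0]], roll=[-1,-1,-1,-1,-1,-1,-1,-1], fingers=[1,1,1,1,1,1,1,1])

```text
t: 0.82
tool_pos: [0.2276, -0.6086, 0.2418]
orientation: [-2.589, 1.57, 1.753]
contact_force: [-0.2, -0.0, -0.7]
finger_gap: 0.994
```

>>> play_rows(translation=[[0,0,0],[0,0,0],[0,0.8,-0.8],[0,0.9,-0.9],[0,1,-0.9],[0,1,-0.9],[0,1,-1],[0,1,-1]], roll=[-1,-1,0,0,0,0,0,0], fingers=[1,1,1,1,1,1,1,1])

```text
t: 1.48
tool_pos: [0.4349, -0.4658, 0.242]
orientation: [-2.525, 1.57, 2.021]
contact_force: [0.1, -0.0, 0.2]
finger_gap: 1.003
```

Run:
```python
from h import *
i=optics.get_image('wrist'); cv2.imwrite('pics/w1.png',i[:,:,::-1])
need([0.504,-.333,.24],-.165)
```

```text
R
 [[ 0.003  0.987 -0.159]
 [ 0.003 -0.159 -0.987]
 [-1.     0.003 -0.004]]
shift units now-axes [ 0.066  1.062 -3.414]
roll deg 0.3023478615704107 units 0.05039131026173512
shift after roll [ 0.066  1.044 -3.42 ]
```

View pics/w1.png

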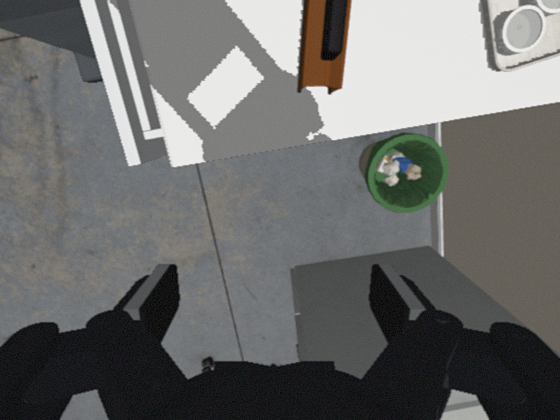

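The guard's black rib is at the top edge, around (335,25), to the right of the jaw centre as expected. I'll move closer.

>>> play_rows(translation=[[0,0.5,-0.7],[0,0.5,-0.7],[0,0,0],[0,0,0]], roll=[0,0,0,0], fingers=[1,1,1,1])

```text
t: 1.87
tool_pos: [0.4831, -0.4174, 0.2419]
orientation: [-1.988, 1.57, 2.562]
contact_force: [-0.5, -0.2, 0.3]
finger_gap: 1.0
```

Run:
```python
from h import *
i=optics.get_image('wrist'); cv2.imwrite('pics/w2.png',i[:,:,::-1])
need([0.504,-.333,.24],-.165)
```

```text
R
 [[-0.001  0.986 -0.164]
 [ 0.    -0.164 -0.986]
 [-1.    -0.001 -0.   ]]
shift units now-axes [ 0.049  0.185 -2.195]
roll deg 0.02042262258650851 units 0.0034037704310847516
shift after roll [ 0.049  0.184 -2.195]
```

View pics/w2.png

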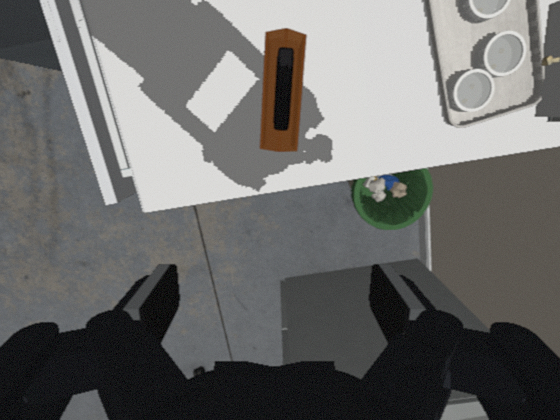

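Run:
```python
from h import *
a=cv2.imread('pics/w2.png'); crop(a,240,20,90,145,4,'pics/w2c.png')
```

```text
(no output)
```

View pics/w2c.png

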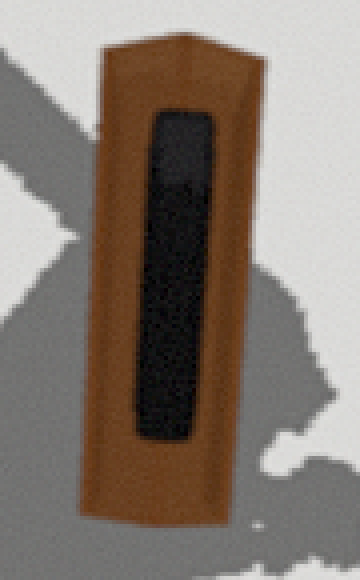

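Run:
```python
from h import *
c=optics.camera_info('wrist'); print(-c['R'].T@c['t'])
W=lambda x,y:(240+(x+.5)/4-.5,20+(y+.5)/4-.5)
for n,p,z in [('TL',(155,112),.112),('TR',(214,114),.112),('BL',(135,437),.112),('BR',(194,440),.112),('ridgeTop',(184,33),.078),('eTL',(103,48),.0605),('eTR',(266,60),.0605),('eBL',(80,514),.0605),('eBR',(228,524),.0605)]:
    print(n,plane(c,*W(*p),z).round(4))
```

```text
[ 0.49394648 -0.34922688  0.37332025]
TL [ 0.5048 -0.3019  0.112 ]
TR [ 0.5154 -0.304   0.112 ]
BL [ 0.4916 -0.3585  0.112 ]
BR [ 0.5029 -0.3609  0.112 ]
ridgeTop [ 0.5144 -0.2822  0.078 ]
eTL [ 0.4978 -0.2782  0.0605]
eTR [ 0.5324 -0.2864  0.0605]
eBL [ 0.4752 -0.3757  0.0605]
eBR [ 0.5097 -0.3839  0.0605]
```

Run:
```python
from h import *
need([0.5037,-.3312,.15],-.226)
```

```text
R
 [[-0.001  0.986 -0.164]
 [ 0.    -0.164 -0.986]
 [-1.    -0.001 -0.   ]]
shift units now-axes [ 2.299  0.172 -2.238]
roll deg 3.51546600504102 units 0.58591100084017
shift after roll [ 2.299  0.034 -2.244]
```

>>> play_rows(translation=[[0,0,0],[0,0,-0.75],[0,0.03,-0.75],[0.3,0,-0.74],[0.6,0,0],[0.6,0,0],[0.4,0,0],[0,0,0]], roll=[0.586,0,0,0,0,0,0,0], fingers=[1,1,1,1,1,1,1,1])

```text
t: 2.58
tool_pos: [0.5009, -0.3308, 0.1618]
orientation: [-2.081, 1.563, 2.402]
contact_force: [-0.7, 0.9, 0.2]
finger_gap: 0.999
```

Run:
```python
from h import *
i=optics.get_image('wrist'); cv2.imwrite('pics/w3.png',i[:,:,::-1])
need([0.5037,-.3312,.094],-.226)
```

```text
R
 [[-0.003  0.974 -0.227]
 [ 0.003 -0.227 -0.974]
 [-1.    -0.004 -0.002]]
shift units now-axes [ 1.754  0.048 -0.019]
roll deg -0.16322065168353106 units -0.027203441947255175
shift after roll [ 1.754  0.048 -0.019]
```

View pics/w3.png

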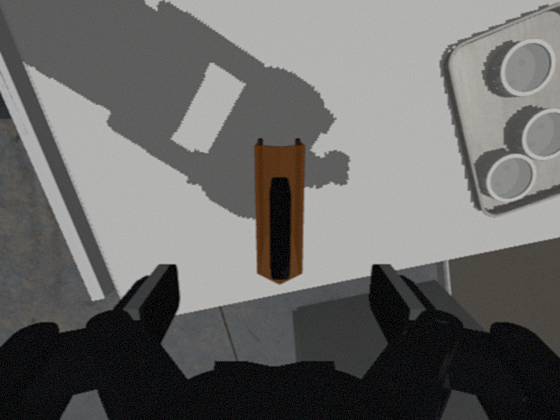

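The rib at (280,228) is centred between the jaws and parallel to them. I'll descend and close.

>>> play_rows(translation=[[0.5,0.05,0],[0.5,0,0],[0.45,0,0],[0.25,0,0],[0,0,0],[0,0,0]], roll=[0,0,0,0,0,0], fingers=[1,1,1,1,1,1])

```text
t: 3.13
tool_pos: [0.5058, -0.3329, 0.0992]
orientation: [1.027, 1.57, -0.772]
contact_force: [-0.3, -0.3, 0.2]
finger_gap: 0.998
```

Run:
```python
from h import *
need([0.5037,-.3312,.094],-.226); print(monitor.state()['contact_force'])
```

```text
R
 [[ 0.001  0.974 -0.226]
 [-0.001 -0.226 -0.974]
 [-1.     0.001  0.001]]
shift units now-axes [ 0.131 -0.061 -0.031]
roll deg -0.10616064887852872 units -0.017693441479754785
shift after roll [ 0.131 -0.061 -0.031]
[-0.27495646 -0.26800776  0.20356472]
```

>>> play_rows(translation=[[0.1,-0.05,-0.02],[0,0,0],[0,0,0],[0,0,0],[0,0,0],[0,0,0],[0,0,0],[0,0,0]], roll=[0,0,0,0,0,0,0,0], fingers=[1,-1,-1,-1,-1,-1,-1,-1])

```text
t: 3.8
tool_pos: [0.5041, -0.3311, 0.0946]
orientation: [1.032, 1.57, -0.766]
contact_force: [0.2, 0.3, 3.8]
finger_gap: 0.127
```

>>> play_rows(translation=[[0,0,0],[0,0,0],[0,0,0],[0,0,0],[0,0,0],[0,0,0]], roll=[0,0,0,0,0,0], fingers=[-1,-1,-1,-1,-1,-1])

```text
t: 4.3
tool_pos: [0.5041, -0.331, 0.0946]
orientation: [1.12, 1.57, -0.678]
contact_force: [1.1, 0.1, 2.6]
finger_gap: 0.129
```

>>> play_rows(translation=[[-0.3,0,0],[-0.6,0,0],[-0.7,0,0],[-0.7,0,0],[-0.7,0,0],[-0.7,0,0],[-0.5,0,0],[-0.2,0,0]], roll=[0,0,0,0,0,0,0,0], fingers=[-1,-1,-1,-1,-1,-1,-1,-1])

```text
t: 4.97
tool_pos: [0.5045, -0.3315, 0.2744]
orientation: [1.012, 1.566, -0.786]
contact_force: [0.1, -0.6, -1.1]
finger_gap: 0.128
```

Run:
```python
from h import *
for n in("scene","side","wrist"):
    i=optics.get_image(n); cv2.imwrite(f"pics/{n}4.png",i[:,:,::-1])
print(monitor.state()['tool_pos'],monitor.state()['contact_force'])
```

```text
[ 0.50352453 -0.33059311  0.2697907 ] [ 0.29652652 -0.0358783  -1.83269257]
```

View pics/side4.png

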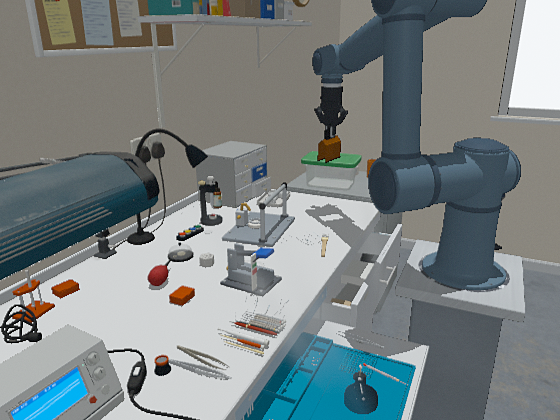

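View pics/wrist4.png

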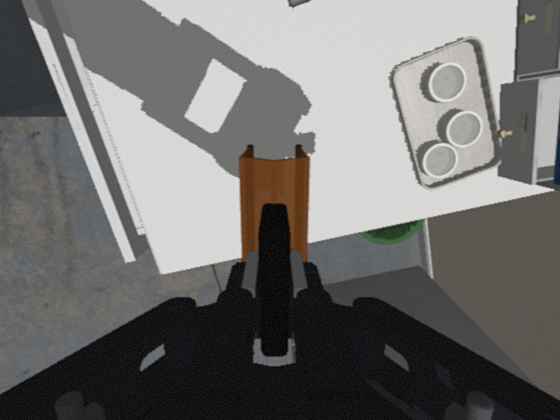

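View pics/scene4.png

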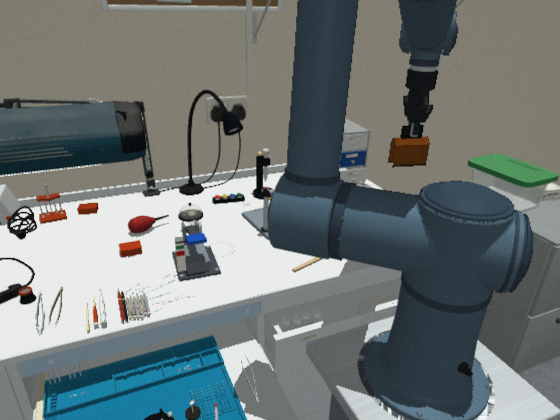

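Run:
```python
from h import *
need([0.585,-.17,.27],.117)
```

```text
R
 [[-0.001  0.974 -0.225]
 [ 0.001 -0.225 -0.974]
 [-1.    -0.001 -0.   ]]
shift units now-axes [-4.00e-03  1.08e+00 -4.37e+00]
roll deg -19.719475743092843 units -3.286579290515474
shift after roll [-0.004  2.492 -3.75 ]
```

>>> play_rows(translation=[[0,0,0],[0,0,0],[0,0,0],[0,0,0],[0,0.4,-0.6],[0,0.6,-0.9],[0,0.6,-0.9],[0,0.5,-0.75]], roll=[-0.8,-0.8,-0.8,-0.9,0,0,0,0], fingers=[-1,-1,-1,-1,-1,-1,-1,-1])

```text
t: 5.78
tool_pos: [0.5703, -0.1962, 0.2672]
orientation: [-2.286, 1.565, 2.544]
contact_force: [1.1, -0.9, -1.5]
finger_gap: 0.128
```

>>> play_rows(translation=[[0,0.4,-0.6],[0,0,0],[0,0,0],[0,0,0]], roll=[0,0,0,0], fingers=[-1,-1,-1,-1])

```text
t: 6.12
tool_pos: [0.5831, -0.1729, 0.2682]
orientation: [-2.044, 1.567, 2.787]
contact_force: [0.1, 0.1, -1.9]
finger_gap: 0.129
```

Run:
```python
from h import *
i=optics.get_image('wrist'); cv2.imwrite('pics/w5.png',i[:,:,::-1])
print(monitor.state()['tool_pos'])
```

```text
[ 0.5830762  -0.17351685  0.26867459]
```

View pics/w5.png

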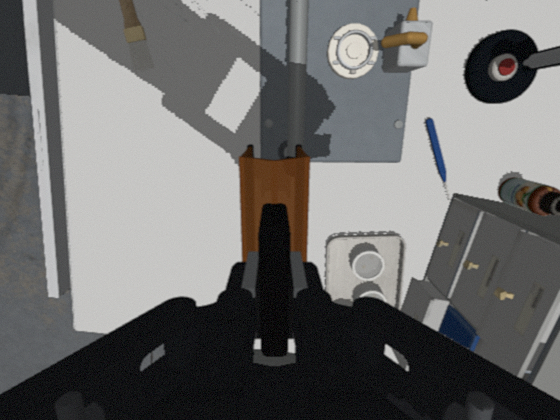

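Run:
```python
from h import *
a=cv2.imread('pics/w5.png'); crop(a,240,0,120,165,5,'pics/w5c.png')
g=cv2.cvtColor(a,cv2.COLOR_BGR2GRAY)
for r in (5,30,55,90,120): print(r,list(g[r-1:r+2,280:316].mean(0).astype(int)))
```

```text
5 [np.int64(123), np.int64(123), np.int64(123), np.int64(122), np.int64(119), np.int64(100), np.int64(77), np.int64(65), np.int64(63), np.int64(64), np.int64(79), np.int64(95), np.int64(108), np.int64(116), np.int64(120), np.int64(127), np.int64(133), np.int64(139), np.int64(146), np.int64(150), np.int64(149), np.int64(143), np.int64(134), np.int64(133), np.int64(123), np.int64(117), np.int64(110), np.int64(100), np.int64(100), np.int64(111), np.int64(121), np.int64(122), np.int64(122), np.int64(120), np.int64(122), np.int64(120)]
30 [np.int64(119), np.int64(122), np.int64(123), np.int64(123), np.int64(123), np.int64(120), np.int64(98), np.int64(66), np.int64(61), np.int64(75), np.int64(90), np.int64(102), np.int64(112), np.int64(118), np.int64(126), np.int64(130), np.int64(138), np.int64(145), np.int64(151), np.int64(150), np.int64(145), np.int64(136), np.int64(132), np.int64(127), np.int64(120), np.int64(114), np.int64(102), np.int64(101), np.int64(111), np.int64(118), np.int64(120), np.int64(121), np.int64(121), np.int64(120), np.int64(120), np.int64(121)]
55 [np.int64(119), np.in
[... 830 characters left out ...]
nt64(66), np.int64(68), np.int64(66), np.int64(61), np.int64(58), np.int64(62), np.int64(60), np.int64(61), np.int64(62), np.int64(60), np.int64(63), np.int64(60), np.int64(63), np.int64(61)]
120 [np.int64(62), np.int64(61), np.int64(62), np.int64(61), np.int64(65), np.int64(59), np.int64(61), np.int64(62), np.int64(61), np.int64(62), np.int64(66), np.int64(69), np.int64(69), np.int64(70), np.int64(73), np.int64(75), np.int64(79), np.int64(76), np.int64(76), np.int64(70), np.int64(71), np.int64(68), np.int64(69), np.int64(66), np.int64(61), np.int64(62), np.int64(60), np.int64(61), np.int64(63), np.int64(61), np.int64(61), np.int64(59), np.int64(60), np.int64(62), np.int64(61), np.int64(62)]
```

View pics/w5c.png

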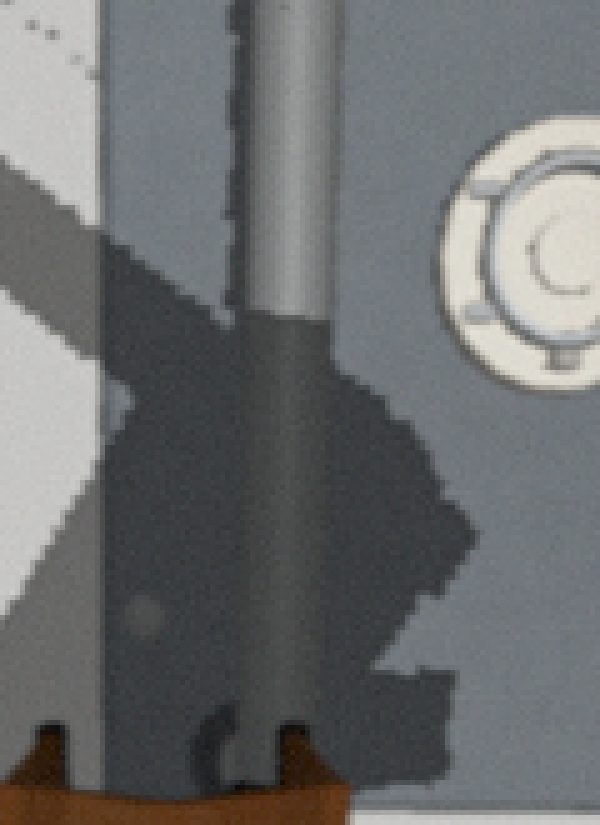

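Run:
```python
from h import *
c=optics.camera_info('wrist')
P=[plane(c,u,v,.125+.0) for u,v in((298.6,5),(297.9,30),(297.1,55),(296.3,90),(295.6,120))]
P=np.array(P); print(P.round(4)); a=np.polyfit(P[:,1],P[:,0],1); print(a)
d=np.array([a[0],1]);d/=np.linalg.norm(d); print('yaw',np.arctan2(-d[0],d[1]))
xd=np.array([d[1],-d[0]])
a0=cv2.imread('pics/w5.png'); 
ring=plane(c,354,50,.031); print('ring',ring)
e=plane(c,350,161.5,.012); print('base edge',e)
m=ring[:2]-.065*xd; print('mid from ring',m, np.polyval(a,m[1]))
t=(e[:2]@d)+.12; 
y0=0; # point on rail with along-coord t
p0=np.array([a[1],0]); print('mid from edge',p0+d*(t-p0@d))
```

```text
[[ 0.583  -0.0221  0.125 ]
 [ 0.5848 -0.0388  0.125 ]
 [ 0.5866 -0.0561  0.125 ]
 [ 0.5895 -0.0816  0.125 ]
 [ 0.592  -0.1046  0.125 ]]
[-0.10897496  0.5805886 ]
yaw 0.10854663080553828
ring [ 0.64870707 -0.02817457  0.031     ]
base edge [ 0.67028028 -0.14465136  0.012     ]
mid from ring [ 0.58408963 -0.03521625] 0.5844262907319717
mid from edge [ 0.58421958 -0.03331939]
```

Run:
```python
from h import *
need([0.5843,-.035,.27],.1085)
```

```text
R
 [[-0.003  0.993  0.117]
 [ 0.001  0.117 -0.993]
 [-1.    -0.002 -0.001]]
shift units now-axes [-0.03   0.436 -3.436]
roll deg 0.5137456759844952 units 0.08562427933074919
shift after roll [-0.03   0.405 -3.439]
```

>>> play_rows(translation=[[0,0.1,0],[0,0.1,-0.6],[0,0.1,-0.8],[0,0.1,-0.9],[0,0,-0.8],[0,0,-0.34],[0,0,0],[0,0,0]], roll=[0.086,0,0,0,0,0,0,0], fingers=[-1,-1,-1,-1,-1,-1,-1,-1])

```text
t: 6.83
tool_pos: [0.5849, -0.035, 0.2703]
orientation: [0.052, 1.57, -1.409]
contact_force: [0.7, -0.2, -1.0]
finger_gap: 0.127
```

>>> play_rows(translation=[[0.3,0,0],[0.3,0,0],[0.2,0,0],[0,0,0],[0,0,0]], roll=[0,0,0,0,0], fingers=[-1,-1,-1,-1,-1])

```text
t: 7.25
tool_pos: [0.5842, -0.0349, 0.2367]
orientation: [-1.922, 1.568, 2.899]
contact_force: [-0.9, -0.3, -1.7]
finger_gap: 0.134
```

Run:
```python
from h import *
a=optics.get_image('wrist')[:,:,::-1]; cv2.imwrite('pics/w6.png',a)
b=optics.get_image('side')[:,:,::-1]; crop(b,200,90,160,160,4,'pics/s6.png')
need([0.5843,-.035,.153],.1085); print(monitor.state()['contact_force'])
```

```text
R
 [[ 0.     0.994  0.109]
 [-0.     0.109 -0.994]
 [-1.     0.     0.   ]]
shift units now-axes [ 2.136 -0.02   0.004]
roll deg 0.02440854099980072 units 0.0040680901666334535
shift after roll [ 2.136 -0.02   0.004]
[ 0.78001636  0.6969128  -1.22797078]
```

View pics/w6.png

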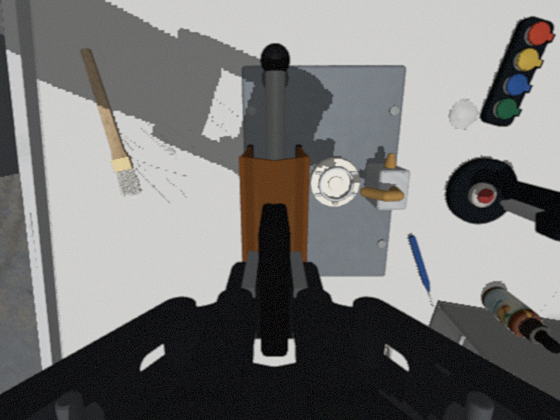

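View pics/s6.png

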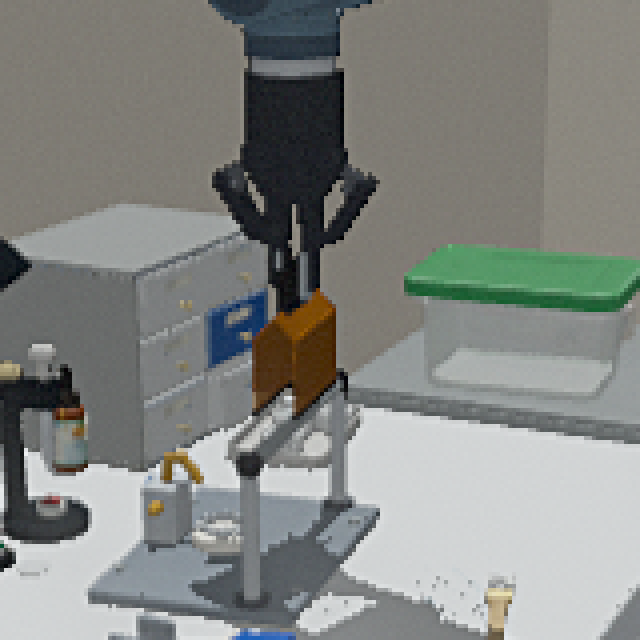

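The wrist view shows the near ball at (275,60) and the rail at column 275, centred between the guard's panels (columns 245 to 305). I'll lower it.

>>> play_rows(translation=[[0.3,0,0],[0.4,0,0],[0.4,0,0],[0.4,0,0],[0.3,0,0],[0.1,0,0],[0,0,0],[0,0,0]], roll=[0,0,0,0,0,0,0,0], fingers=[-1,-1,-1,-1,-1,-1,-1,-1])

```text
t: 8.02
tool_pos: [0.5853, -0.0345, 0.1628]
orientation: [1.221, 1.57, -0.241]
contact_force: [0.3, 0.4, -1.9]
finger_gap: 0.128
```

>>> play_rows(translation=[[0.1,0,0],[0.05,0,0],[0,0,0],[0,0,0]], roll=[0,0,0,0], fingers=[-1,-1,-1,-1])

```text
t: 8.35
tool_pos: [0.5849, -0.0344, 0.1565]
orientation: [1.174, 1.57, -0.287]
contact_force: [-0.4, 0.4, -2.4]
finger_gap: 0.127
```

>>> play_rows(translation=[[0.05,0,0],[0.04,0,0],[0,0,0],[0,0,0]], roll=[0,0,0,0], fingers=[-1,-1,-1,-1])

```text
t: 8.68
tool_pos: [0.585, -0.0345, 0.1533]
orientation: [0.712, 1.57, -0.75]
contact_force: [-2.4, 0.4, 3.1]
finger_gap: 0.125
```

Run:
```python
from h import *
s=monitor.state();print(s['tool_pos'],s['contact_force'],s['torque'])
b=optics.get_image('side')[:,:,::-1]; crop(b,200,90,160,160,4,'pics/s7.png')
```

```text
[ 0.58500365 -0.0344741   0.15333941] [-2.40824278  0.37343935  3.05519269] [0.02578388 0.48026226 0.01703291]
```

View pics/s7.png

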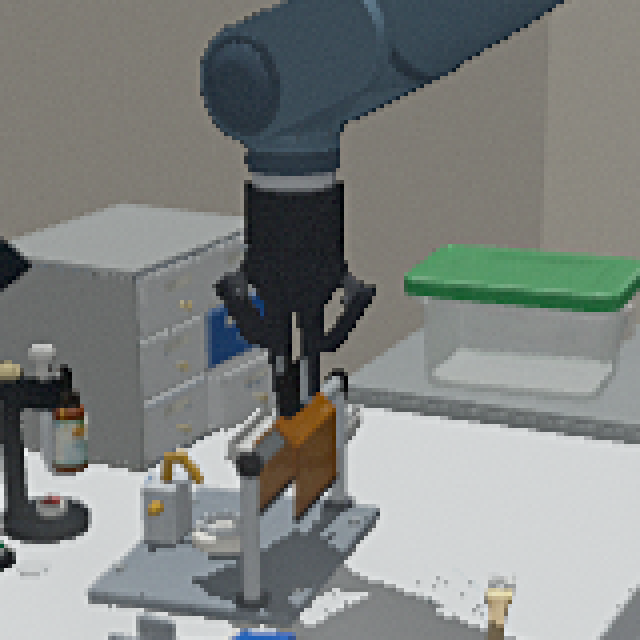

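The guard has seated: contact force is +3 N in z, with a slight −2.4 N in x. I'll ease 1 mm toward −x and release.

>>> play_rows(translation=[[0,-0.03,0],[0,0,0],[0,0,0],[0,0,0],[0,0,0],[0,0,0],[0,0,0],[0,0,0]], roll=[0,0,0,0,0,0,0,0], fingers=[-1,-1,-0.7,-0.6,-0.5,-0.4,-0.3,-0.3])

```text
t: 9.4
tool_pos: [0.5835, -0.0345, 0.1525]
orientation: [-1.831, 1.57, 2.99]
contact_force: [0.5, -1.0, -0.8]
finger_gap: 0.351
```

Run:
```python
from h import *
s=monitor.state();print(s['tool_pos'],s['contact_force'],s['finger_gap'])
a=optics.get_image('wrist')[:,:,::-1]; cv2.imwrite('pics/w8.png',a)
b=optics.get_image('side')[:,:,::-1]; crop(b,200,90,160,160,4,'pics/s8.png')
```

```text
[ 0.58351099 -0.0345018   0.15251903] [ 0.53446866 -0.99826122 -0.83730318] 0.3506920557454469
```

View pics/s8.png

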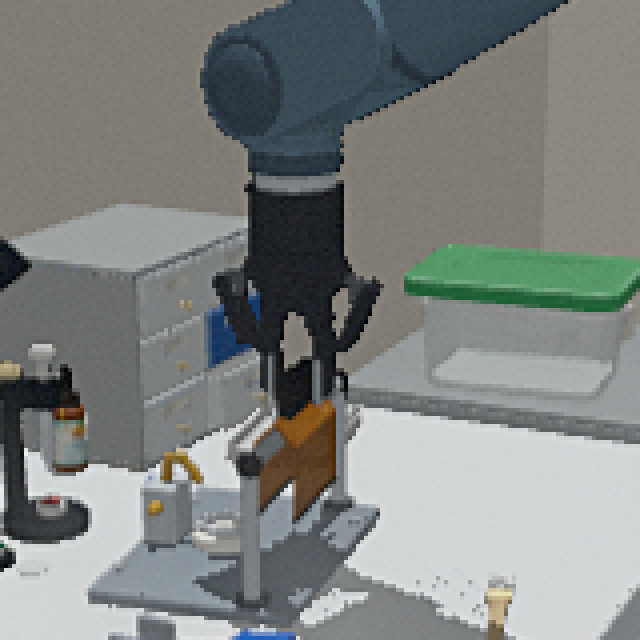

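View pics/w8.png

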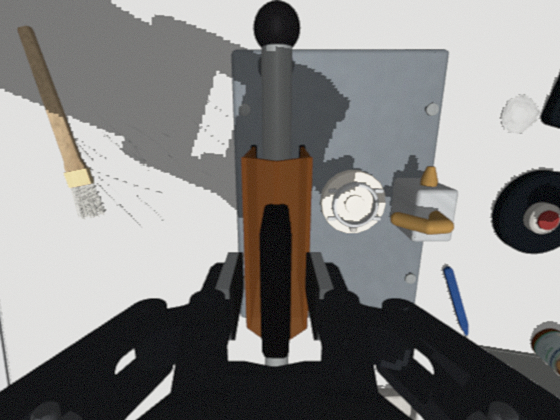

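The guard hangs straddling the rail with the jaws clear of it. I'll retract straight up.

>>> play_rows(translation=[[-0.2,0,0],[-0.4,0,0],[-0.5,0,0],[-0.6,0,0],[-0.6,0,0],[-0.5,0,0],[-0.2,0,0],[0,0,0]], roll=[0,0,0,0,0,0,0,0], fingers=[-0.1,0,0,0,0,0,0,0])

```text
t: 10.17
tool_pos: [0.5849, -0.0348, 0.2758]
orientation: [1.21, 1.565, -0.252]
contact_force: [-0.1, 0.5, -0.1]
finger_gap: 0.499
```

Run:
```python
from h import *
a=optics.get_image('wrist')[:,:,::-1]; cv2.imwrite('pics/w9.png',a)
b=optics.get_image('side')[:,:,::-1]; crop(b,200,165,160,130,5,'pics/s9.png')
need([0.45,.2,.27],0)
```

```text
R
 [[-0.001  0.994  0.109]
 [ 0.     0.109 -0.994]
 [-1.    -0.001 -0.   ]]
shift units now-axes [ 0.054 -2.673 -6.19 ]
roll deg 6.2664831541804915 units 1.044413859030082
shift after roll [ 0.054 -3.333 -5.861]
```

View pics/s9.png

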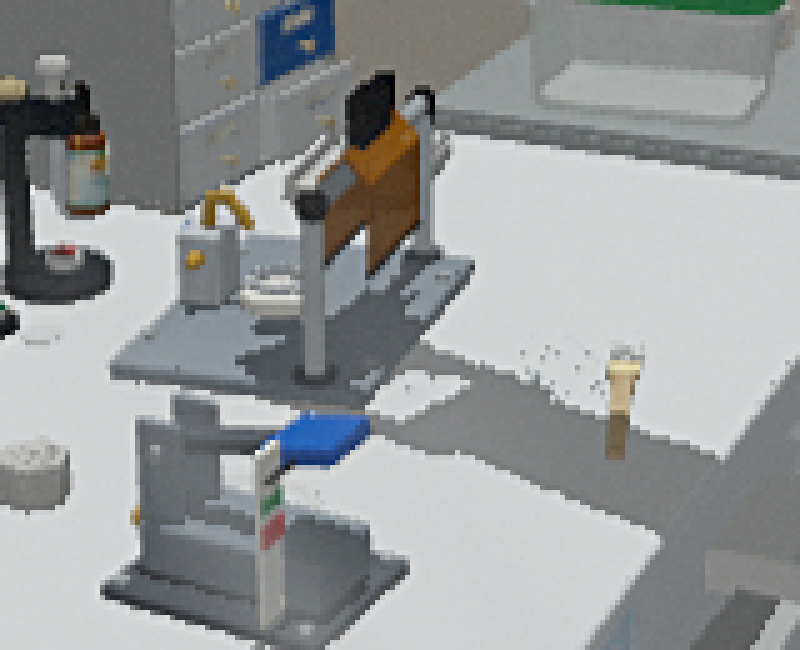

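View pics/w9.png

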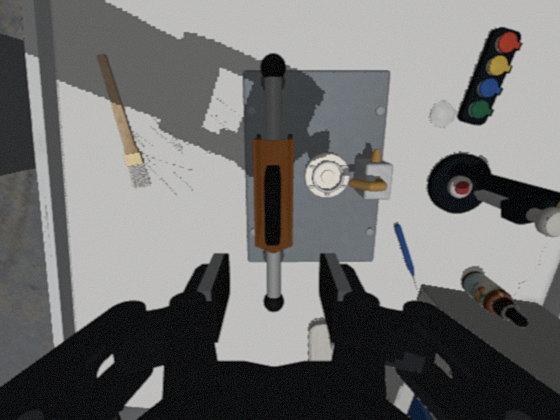

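The guard hangs mid-rail: end balls at rows 66 and 300, guard from 138 to 250. Next I'll go toward the lever and shut the fingers on the way.

>>> play_rows(translation=[[0,-0.2,-0.5],[0,-0.4,-0.9],[0,-0.4,-0.9],[0,-0.4,-0.9],[0,-0.4,-0.9],[0,-0.4,-0.9],[0,-0.4,-0.9],[0,-0.1,-0.3]], roll=[0,0,0,0,0,0,0,0], fingers=[-1,-1,-1,-1,-1,-1,-1,-1])

```text
t: 10.93
tool_pos: [0.4457, 0.2032, 0.2704]
orientation: [-1.787, 1.566, 3.039]
contact_force: [0.7, 0.2, -0.3]
finger_gap: -0.002
```

>>> play_rows(translation=[[0,0,0],[0,0,0],[0,0,0]], roll=[0,0,0], fingers=[-1,-1,-1])

```text
t: 11.18
tool_pos: [0.4491, 0.1995, 0.2715]
orientation: [-1.317, 1.569, -2.779]
contact_force: [0.4, -0.6, 0.5]
finger_gap: -0.005
```

Run:
```python
from h import *
a=optics.get_image('wrist')[:,:,::-1]; cv2.imwrite('pics/w10.png',a)
crop(a,180,60,180,145,4,'pics/w10c.png')
s=monitor.state();print(s['tool_pos'],s['finger_gap'])
```

```text
[0.44942516 0.19930282 0.27179707] -0.002150058080305758
```

View pics/w10.png

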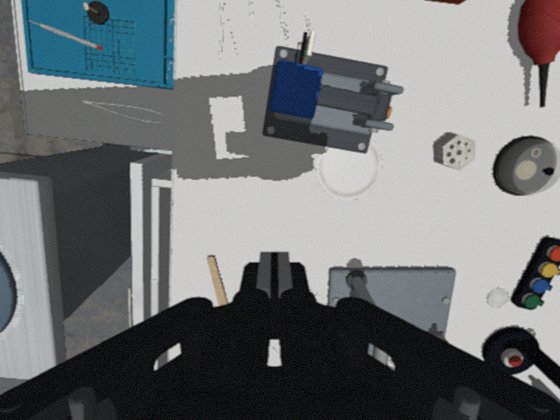

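Run:
```python
from h import *
a=cv2.imread('pics/w10.png'); c=optics.camera_info('wrist')
h=cv2.cvtColor(a,cv2.COLOR_BGR2HSV)
m=((h[...,0]>105)&(h[...,0]<130)&(h[...,1]>150)).astype(np.uint8); m[:, :230]=0; m[130:]=0
cs,_=cv2.findContours(m,0,2); k=max(cs,key=cv2.contourArea)
r=cv2.minAreaRect(k); print(r); b=cv2.boxPoints(r)
Q=np.array([plane(c,*p,.098) for p in b]); print(Q.round(4)); print(np.linalg.norm(Q-np.roll(Q,-1,0),axis=1))
print('centre',plane(c,*r[0],.098))
# base plate corners / pivot (knuckle) direction
for p in ((278,48),(264,135),(386,68),(368,151)): print(plane(c,*p,.005).round(4))
crop(a,240,20,180,145,4,'pics/w10c.png')
```

```text
((295.201904296875, 88.75660705566406), (46.502140045166016, 52.39937210083008), 10.619654655456543)
[[0.4348 0.2736 0.098 ]
 [0.4388 0.3168 0.098 ]
 [0.4792 0.3143 0.098 ]
 [0.4769 0.2706 0.098 ]]
[0.04346929 0.04045445 0.04375201 0.0421902 ]
centre [0.45739123 0.29428785 0.098     ]
[0.4376 0.3424 0.005 ]
[0.4314 0.2461 0.005 ]
[0.5621 0.335  0.005 ]
[0.5593 0.2408 0.005 ]
```

View pics/w10c.png

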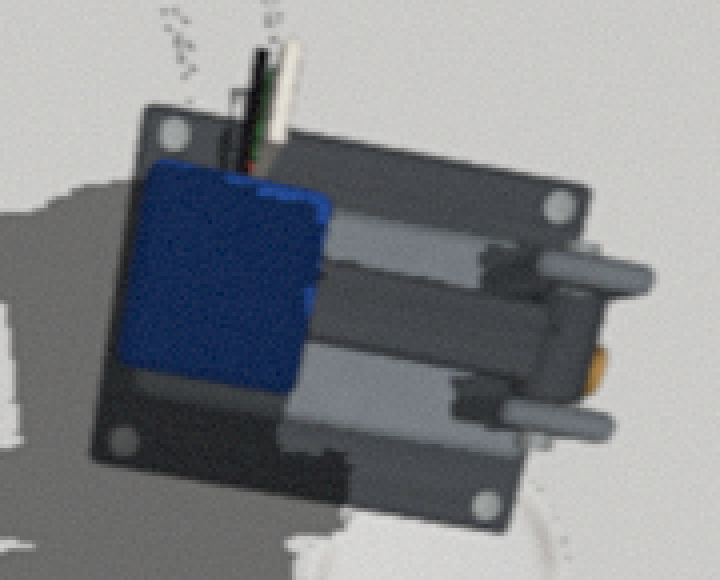

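Run:
```python
from h import *
need([0.455,.2945,.15],-.06)
```

```text
R
 [[-0.002  0.994  0.108]
 [-0.001  0.108 -0.994]
 [-1.    -0.002  0.   ]]
shift units now-axes [ 3.043  0.4   -2.352]
roll deg 9.628948565900359 units 1.6048247609833932
shift after roll [ 3.043e+00  1.000e-03 -2.386e+00]
```

>>> play_rows(translation=[[0,0,0],[0,0,0],[0,0,-0.6],[0,0,-0.8],[0.4,0,-0.7],[0.7,0,-0.28],[0.8,0,0],[0.6,0,0]], roll=[0.8,0.8,0,0,0,0,0,0], fingers=[-1,-1,-1,-1,-1,-1,-1,-1])

```text
t: 11.9
tool_pos: [0.4547, 0.2946, 0.17]
orientation: [-1.097, 1.568, -2.727]
contact_force: [-0.3, 0.1, -0.1]
finger_gap: -0.001
```

>>> play_rows(translation=[[0.4,0,0],[0.1,0,0],[0,0,0],[0,0,0]], roll=[0,0,0,0], fingers=[-1,-1,-1,-1])

```text
t: 12.23
tool_pos: [0.4558, 0.2948, 0.1535]
orientation: [1.963, 1.57, 0.333]
contact_force: [0.3, 0.7, 0.6]
finger_gap: -0.002
```

Run:
```python
from h import *
need([0.455,.2945,.112],-.06)
a=optics.get_image('wrist')[:,:,::-1]; cv2.imwrite('pics/w11.png',a)
b=optics.get_image('side')[:,:,::-1]; crop(b,210,190,90,110,5,'pics/s11.png')
b=optics.get_image('scene')[:,:,::-1]; crop(b,160,180,90,110,5,'pics/c11.png')
```

```text
R
 [[ 0.001  0.998 -0.059]
 [ 0.    -0.059 -0.998]
 [-1.     0.001 -0.   ]]
shift units now-axes [ 1.038 -0.021  0.009]
roll deg 0.032186329612713394 units 0.005364388268785565
shift after roll [ 1.038 -0.021  0.009]
```

View pics/w11.png

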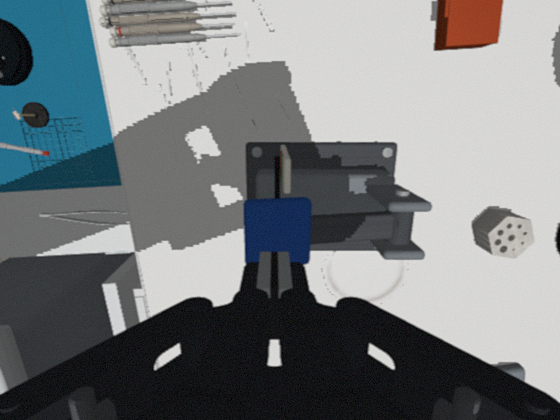

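View pics/s11.png

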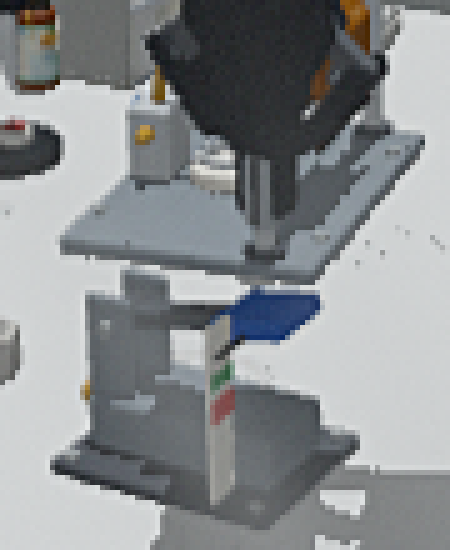

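View pics/c11.png

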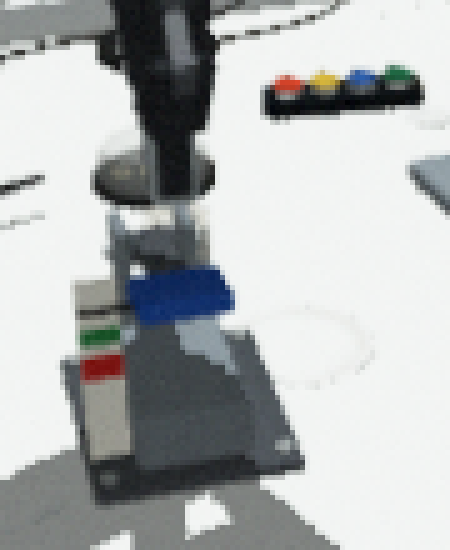

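The fingertips (column 275) are over the pad (columns 245 to 311). The pointer is visible above the green in both fixed views. I'll descend to near contact.

>>> play_rows(translation=[[0.4,0,0],[0.4,0,0],[0.15,0,0],[0,0,0],[0,0,0]], roll=[0,0,0,0,0], fingers=[-1,-1,-1,-1,-1])

```text
t: 12.8
tool_pos: [0.4551, 0.2954, 0.1154]
orientation: [2.009, 1.57, 0.38]
contact_force: [0.3, 1.3, 0.6]
finger_gap: -0.003
```

>>> play_rows(translation=[[0.1,0,0],[0.05,0,0],[0,0,0],[0,0,0]], roll=[0,0,0,0], fingers=[-1,-1,-1,-1])

```text
t: 13.13
tool_pos: [0.4555, 0.2956, 0.1097]
orientation: [2.105, 1.569, 0.476]
contact_force: [0.8, 1.5, 3.0]
finger_gap: 0.001
```

>>> play_rows(translation=[[0.1,0,0],[0.1,0,0],[0.08,0,0],[0,0,0],[0,0,0],[0,0,0]], roll=[0,0,0,0,0,0], fingers=[-1,-1,-1,-1,-1,-1])

```text
t: 13.63
tool_pos: [0.4545, 0.2953, 0.0974]
orientation: [-1.473, 1.57, -3.102]
contact_force: [-2.6, 2.0, 4.5]
finger_gap: 0.001
```

Run:
```python
from h import *
s=monitor.state();print(s['tool_pos'],s['contact_force'])
b=optics.get_image('side')[:,:,::-1]; b=cv2.resize(b[190:300,210:300],None,fx=5,fy=5,interpolation=0)
d=optics.get_image('scene')[:,:,::-1]; d=cv2.resize(d[200:290,165:225],None,fx=6,fy=6,interpolation=0)[:540]
b=b[:540]; cv2.imwrite('pics/p12.png',np.hstack([b,d[:b.shape[0]]]))
```

```text
[0.45452328 0.29533556 0.09742708] [-2.56142977  2.04576462  4.45079456]
```

View pics/p12.png

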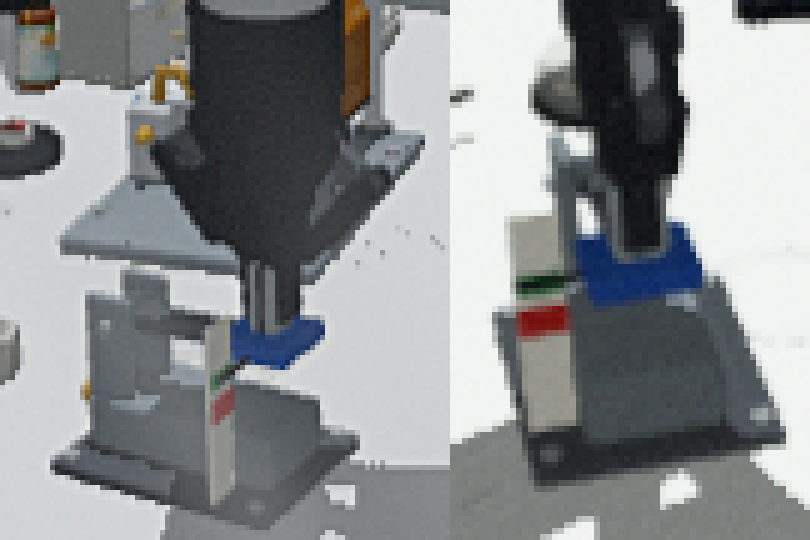

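The pointer is in the green in both views. By height (TCP 0.0974) it's slightly short of half travel, so I'll add 2.4 mm, then hold.

>>> play_rows(translation=[[0.06,0,0],[0,0,0],[0,0,0],[0,0,0],[0,0,0],[0,0,0],[0,0,0],[0,0,0]], roll=[0,0,0,0,0,0,0,0], fingers=[-1,-1,-1,-1,-1,-1,-1,-1])

```text
t: 14.4
tool_pos: [0.4548, 0.2952, 0.0951]
orientation: [0.544, 1.571, -1.085]
contact_force: [-2.0, 1.7, 4.6]
finger_gap: 0.0
```

Run:
```python
from h import *
s=monitor.state();print(s['tool_pos'],s['contact_force'])
b=optics.get_image('side')[:,:,::-1]; cv2.imwrite('pics/s13.png',b); b=cv2.resize(b[190:300,210:300],None,fx=5,fy=5,interpolation=0)
d=optics.get_image('scene')[:,:,::-1]; d=cv2.resize(d[200:290,165:225],None,fx=6,fy=6,interpolation=0)[:540]
b=b[:540]; cv2.imwrite('pics/p13.png',np.hstack([b,d[:b.shape[0]]]))
```

```text
[0.45476625 0.29522169 0.09511794] [-2.02138395  1.67579341  4.60849028]
```

View pics/p13.png

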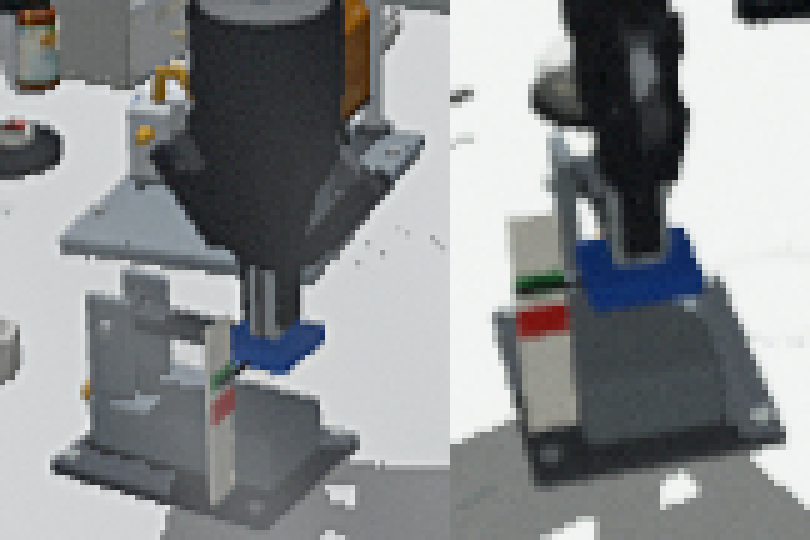

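The pointer is still in the green in both views, and the tip is about 14 mm below the pad's rest height. I'll hold.

>>> play_rows(translation=[[0,0,0],[0,0,0],[0,0,0],[0,0,0],[0,0,0],[0,0,0],[0,0,0],[0,0,0]], roll=[0,0,0,0,0,0,0,0], fingers=[-1,-1,-1,-1,-1,-1,-1,-1])

```text
t: 15.17
tool_pos: [0.4547, 0.2952, 0.0951]
orientation: [-0.944, 1.571, -2.573]
contact_force: [-2.8, 2.2, 4.4]
finger_gap: -0.004
```

>>> play_rows(translation=[[0,0,0],[0,0,0],[0,0,0],[0,0,0],[0,0,0],[0,0,0],[0,0,0],[0,0,0]], roll=[0,0,0,0,0,0,0,0], fingers=[-1,-1,-1,-1,-1,-1,-1,-1])

```text
t: 15.83
tool_pos: [0.4548, 0.2952, 0.0951]
orientation: [-0.19, 1.571, -1.819]
contact_force: [-3.3, 1.9, 4.1]
finger_gap: 0.001
```

>>> play_rows(translation=[[0,0,0],[0,0,0],[0,0,0],[0,0,0],[0,0,0],[0,0,0],[0,0,0],[0,0,0]], roll=[0,0,0,0,0,0,0,0], fingers=[-1,-1,-1,-1,-1,-1,-1,-1])

```text
t: 16.5
tool_pos: [0.4548, 0.2952, 0.0951]
orientation: [1.37, 1.571, -0.259]
contact_force: [-3.2, 1.2, 4.4]
finger_gap: 0.001
```

>>> play_rows(translation=[[0,0,0],[0,0,0],[0,0,0],[0,0,0],[0,0,0],[0,0,0],[0,0,0],[0,0,0]], roll=[0,0,0,0,0,0,0,0], fingers=[-1,-1,-1,-1,-1,-1,-1,-1])

```text
t: 17.17
tool_pos: [0.4548, 0.2952, 0.0951]
orientation: [-1.802, 1.571, 2.852]
contact_force: [-2.4, 0.9, 5.3]
finger_gap: 0.002
```

Run:
```python
from h import *
s=monitor.state();print(s['t'],s['tool_pos'],s['contact_force'])
b=optics.get_image('side')[:,:,::-1]; cv2.imwrite('pics/s14.png',b); b=cv2.resize(b[190:298,210:300],None,fx=5,fy=5,interpolation=0)
d=optics.get_image('scene')[:,:,::-1]; cv2.imwrite('pics/c14.png',d);d=cv2.resize(d[200:290,165:225],None,fx=6,fy=6,interpolation=0)
cv2.imwrite('pics/p14.png',np.hstack([b,d]))
```

```text
17.1667 [0.45475282 0.29524396 0.09509607] [-2.43761122  0.9336655   5.32969395]
```

View pics/p14.png

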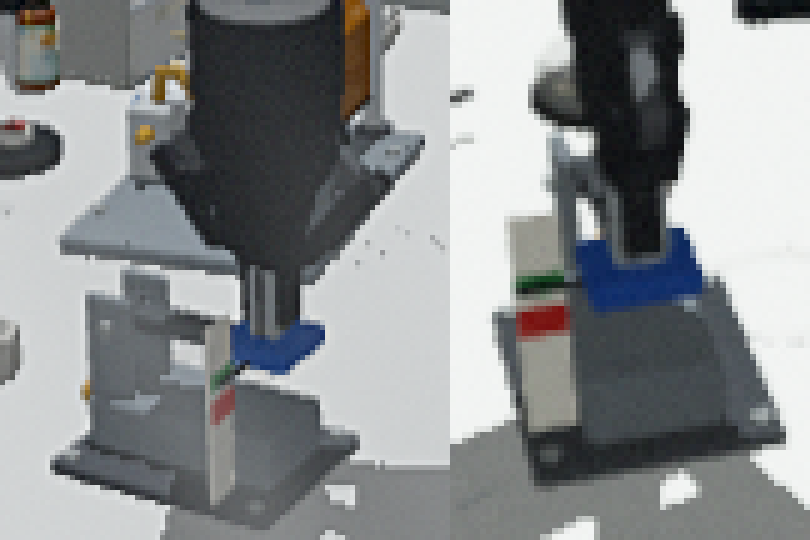

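View pics/s14.png

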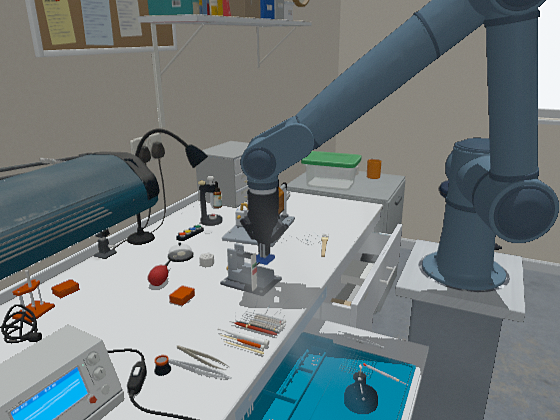

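View pics/c14.png

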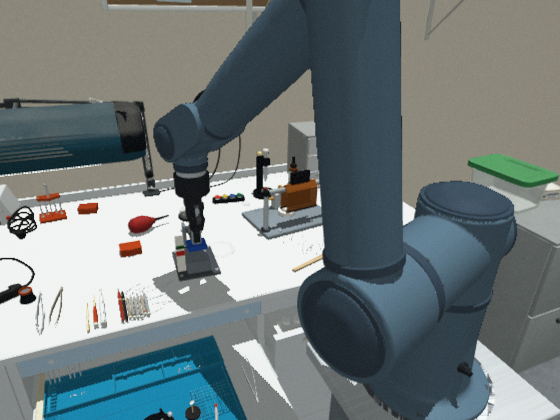

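The pointer has stayed in the green in both views from 13.6 s to 17.2 s. The guard still hangs on the rail at scene pixel (298,195), and the other things haven't moved. I'll hand it in.

```bash
python3 -c "
from plant import close_job
print(close_job())"
```

```text
the job is handed in; nothing more can be done
None
```

I hung the amber guard over the middle of the rail, straddling it, and let go of it. Then I pushed the lever pad down with the shut fingertips and handed the job in at about 17 s, still holding it.

**Guard:** After I let go, the wrist picture showed it hanging upright, roughly in the middle between the two end balls. It was still hanging there in the last scene picture.

**Lever:** The last side and scene pictures show the pointer in the green band. It had been steady for about 3.5 s, with about 4–5 N of upward force on the tool and the fingertips about 14 mm below the pad's rest height. It never came near the red.

**Disagreements:**
- In the scene view the pointer sits a little below the middle of the green. That camera looks down and the pointer stands in front of the scale, so I read this as parallax. The height reading puts it just short of half travel.
- My first pad position from the two fixed cameras was about 8 mm off the wrist camera's. I went mostly by the wrist camera, and the fingertips landed on the pad.
- There was a steady sideways force of about 2–3 N on the fingers while holding.

No check failed, and as far as the pictures show, the brush, block and tray have not moved.

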